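Put the long sharpening stone back in its case

ROBOT

A 6-joint arm with a two-finger parallel gripper is mounted at the origin on the work surface. World frame = base frame: x ahead of the robot, y to its left, z up, the work surface at z = 0. Lengths are in mm, angles in rad, forces in N, time in s.
With the tool pointing down it reaches from about 300 to 850 mm from the base axis. Payload 5.4 kg.
Tool frame: the origin (TCP) lies at the very end of the fingers, on their centre line; the grasp point (between the pads) lies 19 mm behind it; z points along the fingers, y is the line along which they close (so a half turn about z gives the same grasp; the last joint's range is limited). The gripper opens to 85 mm and grips with 20 to 120 N. Pads are 22 mm wide; open, the fingers measure 114 mm over their backs; the gripper's body (76 mm by 85 mm) begins 54 mm behind the grasp point. The pads swing forward as they close: fully open they stand 13 mm farther back than shut.
Start: joints at [-0.21, 0.158, 1.597, -0, 1.386, -0.21], TCP at [574.984, -0.018, 231.299] pointing down, gripper open.
Joint ranges: [-2.91, 2.91], [-0.94, 2.29], [0.18, 2.7], [-1.29, 4.43], [0.17, 2.64], [-3, 3]. Speed limits (rad/s): [2.57, 2.57, 3.14, 3.14, 3.14, 3.14].

INTERFACE

Orientations are given as [roll, pitch, yaw] about the fixed x, y, z axes, in that order (R = Rz(yaw) Ry(pitch) Rx(roll)).
In Python, from bench import monitor, cams, ctrl, nets gives the robot as it stands.
- The arm moves only by the shell command python3 -m handwheel 'ROWS' [FORCE]. ROWS is text: rows parted by semicolons, each of 5 numbers parted by spaces: the shift along the world's x, y, z in units of 300 mm (1.0 is 300 mm), then the turn about the world's z in units of 30 degrees (1.0 is 30 degrees), then the closure, from -1 (fully open) to 1 (shut). In form: tx ty tz spin grip; .... A call has 1 to 10 rows; each row shifts and turns the commanded pose from where the row before left it; what a row does not reach is not made up. A row lasts 1/8 s, in which the tool goes at most 62.5 mm and 10.7 degrees, less where a joint would pass 70% of its speed; a pose out of reach is approached as far as the arm can. A call with a number of a shift or a turn outside -1 to 1 is refused whole. A call with a gripper value outside its range is refused whole. The fingers move at their own pace and stop on an object; FORCE is the grip in N (left out, the last holds). Time passes only in rows, so rows that do not move let the fingers close. It gives the time, the measured TCP pose, the force, the opening and the grip force at its end, in the units of the state.
- monitor.read_state(): the state, without advancing time (a new reading comes with each control period).
- cams.capture(name): name is "scene" or "side" or "wrist"; returns a dict with "image" (420x560x3 uint8, red, green, blue), "mtx" (3x3 intrinsics, pixels), "world_from_camera" (4x4, takes a point from camera to world coordinates). Camera axes: x right, y up, looking along -z (the intrinsics and any distortion apply to the point x, -y, -z); pixel columns grow to the right and rows downward; lengths in mm; the calibration is good to about 2 mm. A picture is of the moment at which its call begins. There is no depth.
- ctrl.finish_job(): hands the job in; it is judged then, once.
Trained networks look in a picture, given as the dict that the camera call returned (one of the last four; its "shot" number tells which), for a name from the list of things; names that differ only in an ending like _2 or _b are one class to them, and where a whole thing is asked for, a point or a joint stands for the part that bears it (a point fixed in the world has none). Each returns a list of dicts, best first, with "p" (0 to 1); they miss things now and then, are a little off and sometimes report something else, mostly with a low value. They report only what shows in the picture. A call takes as long as a camera call. They do not tell look-alikes from the thing itself.
- nets.regions_of(picture, query): "region" (420x560 bool, what is visible of it) and "bbox" ([left, top, width, height] in pixels, round what is visible of it).
The state is a dict: "time": time; "joint_pos": joint angles; "dq": joint speeds; "tau": joint torques, N m; "position": TCP position; "tool_rot": TCP orientation; "force": force on the tool from outside, world axes, zero at the start; "moment": the same for the moment, N m; "opening": opening from 0.0 (shut) to 1.0 (fully open); "grip_force": force on a finger pad.
Only numpy, scipy, OpenCV 4.12 (cv2) and the standard library are available. Lean on these libraries where they do the work, as an engineer would, in place of code of your own. Each camera call takes 0.05 s, during which the arm holds its last target. There are 200 camera calls.

TASK

Put the long sharpening stone away in its wooden case: slide the shutter fully open, slide the stone lengthwise through the mouth and push it fully home, then slide the shutter fully shut over it. The stone is brittle, so grip it lightly, and do not drop it or ram it into the case. Leave the short stone, the tin and the jar where they are.

Things in the scene. Friction and masses are not known exactly. Their poses are not given: they have to be found in the camera images.
- long_stone: the long sharpening stone: a plain grey bar 140 x 50 x 22 mm, about 0.36 kg, lying flat on the bench. Origin at the centre of its underside; x along its length, y across its 50 mm width, z up.
- case: the plywood stone case, fixed to the bench. Origin at the centre of the mouth, on the bench; x points from the mouth into the case, y to the side where the shutter opens, z up. A board 12 mm thick and 90 mm wide runs from x = -110 (bare apron, level with the floor inside) to 152 mm; beside the mouth a ledge as high reaches to y = 120 mm.
- case_mouth (a point): centre of the mouth on the pocket's floor, 12 mm above the bench; axes as the case. The pocket is 53 mm wide (flaring to 58 mm in the first 13 mm) between side walls that end 37 mm above the bench. The walls' outer faces are 71 mm apart. A roof (underside 37 mm, top 43 mm above the bench) covers it from 25 mm inside the mouth on; before that it is open above.
- case_home (a point): where the centre of the long stone's underside lies when it is fully home: 73 mm in from the mouth, 12 mm above the bench. The end wall is 143 mm in from the mouth; the stone's rear end is then 3 mm inside the mouth. Axes as the case.
- shutter (a joint): travel of the shutter in m: 0 fully shut, 0.085 fully open; it slides sideways along the case's +y to open, with about 1.5 N of friction, and stays where it is left.
- shutter_tab (a point): grip point on the shutter's upright tab, 66 mm above the bench; axes as the case. The tab is 14 mm wide (case y), 13 mm deep (case x) and rises from 38 to 84 mm above the bench, on the middle of the shutter's panel: 66 mm wide (case y), 7 mm thick, 3 to 10 mm in front of the mouth, 14 to 38 mm above the bench.
- short_stone: a shorter grey sharpening stone, 90 x 40 x 15 mm, flat on the bench; to be left alone. Origin at the centre of its underside, x along its length.
- tin: an open rectangular tin 75 x 95 x 100 mm high; to be left alone. Origin at the centre of its underside.
- jar: a round jar of 68 mm diameter, 75 mm high; to be left alone. Origin at the centre of its underside.
There are look-alikes about, which are no part of the job. What is shaped like the long_stone but green or purple is not meant.

How it is judged:
By the outcome, as a careful person would: the job done as asked, in the order asked, and still so for the second after the job is handed in, with the robot touching nothing.
It also fails if it takes over 72 s, if anything falls off the work surface, if the arm or the gripper's body presses on something with over 40 N, if the wrist force passes 120 N, or if a joint passes its speed limit or range.

## Working session

There is one attempt and no reset: what is moved stays moved. The work goes in short steps, Python scripts to look and compute and a shell command to move; the robot and the scene stay as the last step left them, time stands still between calls to the robot, and variables do not carry over. Pictures are saved under pics/ and viewed, at most 13 in all, crops included, and the job is handed in when it is done.

```bash
mkdir -p pics; ls; python3 - <<'E'
from bench import monitor,cams,nets
import cv2,numpy as np,pickle
ims=[]
for n in("scene","side"):
    p=cams.capture(n); pickle.dump(p,open(f"pics/{n}0.pkl","wb"))
    cv2.imwrite(f"pics/{n}0.png",p["image"][:,:,::-1])
    print(n,p["mtx"].tolist(),np.round(p["world_from_camera"],3).tolist(),[k for k in p])
    for q in("long_stone","case","shutter","short_stone"):
        print(q,[(round(d["p"],2),d["bbox"]) for d in nets.regions_of(p,q)][:4])
print(monitor.read_state())
E
```

```text
pics
scene [[483.4694019062167, 0.0, 277.20653632784985], [0.0, 483.4694019062167, 206.56408758145412], [0.0, 0.0, 1.0]] [[0.561, -0.628, 0.539, 1286.19], [0.828, 0.424, -0.367, -500.66], [0.002, 0.652, 0.758, 1083.258], [0.0, 0.0, 0.0, 1.0]] ['image', 'mtx', 'world_from_camera', 'shot']
long_stone [(0.85, [83.0, 245.4, 57.5, 43.8]), (0.8, [158.1, 250.8, 47.5, 45.3]), (0.6, [198.3, 302.5, 38.0, 56.4]), (0.56, [152.9, 192.0, 20.1, 48.2])]
case [(0.62, [293.3, 173.1, 82.3, 64.0]), (0.39, [324.3, 178.0, 11.8, 20.1])]
shutter [(0.67, [317.1, 181.4, 18.1, 15.8])]
short_stone [(0.73, [241.3, 210.2, 14.7, 26.5])]
side [[393.4498971000587, 0.0, 289.47055754904477], [0.0, 393.4498971000587, 206.4210856629876], [0.0, 0.0, 1.0]] [[-0.998, 0.041, -0.05, 504.474], [-0.064, -0.671, 0.739, 762.536], [-0.003, 0.74, 0.672, 765.946], [0.0, 0.0, 0.0, 1.0]] ['image', 'mtx', 'world_from_camera', 'shot']
long_stone [(0.93, [329.8, 154.4, 46.9, 26.3]), (0.9, [214.0, 139.0, 39.9, 31.1]), (0.83, [267.3, 148.1, 45.2, 15.4]), (0.75, [317.4, 122.0, 20.1, 24.9])]
case [(0.57, [209.6, 246.4, 111.9, 69.9])]
shutter [(0.44, [278.0, 246.0, 5.5, 35.2])]
short_stone [(0.85, [282.4, 191.5, 35.3, 20.4])]
{'time': 0.5, 'joint_pos': array([-2.10116067e-01,  1.58420667e-01,  1.59700248e+00,  2.96447615e-06,
        1.38618161e+00, -2.10095939e-01]), 'dq': array([-7.74796871e-04,  4.03789391e-05, -1.26044522e-03, -2.99985092e-04,
       -6.65291517e-04, -3.49340105e-04]), 'tau': array([-3.19942865e-04, -3.95645356e+01, -3.31387424e+01, -1.38802216e-04,
        1.56530372e-03,  2.04235153e-05]), 'position': array([ 5.74986872e+02, -2.66726991e-02,  2.31286277e+02]), 'tool_rot': array([-3.14158142e+00, -5.37594116e-06,  1.57077565e+00]), 'force': array([-0.32450886,  0.49729472,  0.58031651]), 'moment': array([-0.00926412,  0.01454577, -0.0053848 ]), 'grip_force': 0.0, 'opening': 0.999080609923652}
```

View pics/scene0.png

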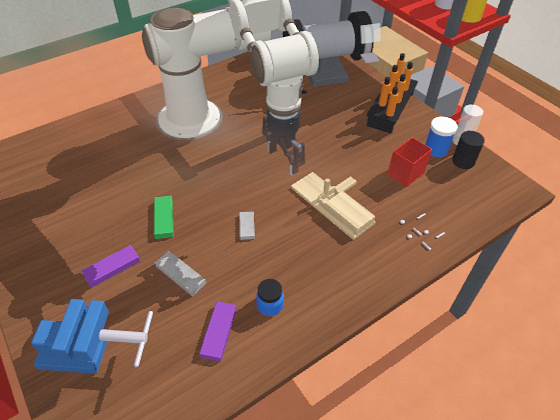

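View pics/side0.png

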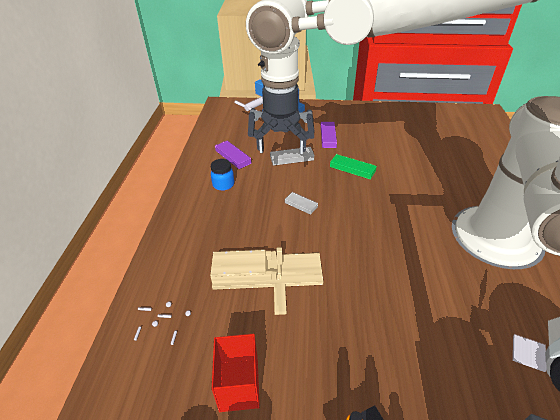

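```bash
cat > h.py <<'E'
import numpy as np,cv2
from scipy.optimize import minimize
def proj(p,X):
    T=np.linalg.inv(p["world_from_camera"]); c=np.asarray(X,float)@T[:3,:3].T+T[:3,3]
    return np.c_[p["mtx"][0,0]*c[:,0]/-c[:,2]+p["mtx"][0,2], -p["mtx"][1,1]*c[:,1]/-c[:,2]+p["mtx"][1,2]]
def box(x0,x1,y0,y1,z0,z1): return np.array([[x,y,z] for x in(x0,x1) for y in(y0,y1) for z in(z0,z1)],float)
def place(B,x,y,yaw,z=0):
    c,s=np.cos(yaw),np.sin(yaw); return B@np.array([[c,s,0],[-s,c,0],[0,0,1]])+[x,y,z]
def render(p,boxes,pose,S=4):
    m=np.zeros((420*S,560*S),np.uint8)
    for B in boxes:
        h=cv2.convexHull(((proj(p,place(B,*pose))+.5)*S*16).astype(np.int32)); cv2.fillConvexPoly(m,h,255,shift=4)
    return cv2.resize(m,(560,420),interpolation=cv2.INTER_AREA)/255.
def fit(pm,boxes,x0):
    def cost(v):
        pose=(v[0],v[1],v[2]/100)+tuple(v[3:]); t=0
        for p,m in pm:
            r=render(p,boxes,pose); t+=np.abs(r-m).sum()/m.sum()
        return t
    best=None
    for d in(0,.1,-.1):
        v=np.array([x0[0],x0[1],100*(x0[2]+d)])
        r=minimize(cost,v,method="Nelder-Mead",options=dict(initial_simplex=np.vstack([v,v+[15,0,0],v+[0,15,0],v+[0,0,12]]),xatol=.05,fatol=1e-4))
        if best is None or r.fun<best.fun: best=r
    return best.x*[1,1,.01],best.fun
def ray(p,u,v,z):
    W=p["world_from_camera"];K=p["mtx"]
    d=W[:3,:3]@np.array([(u-K[0,2])/K[0,0],-(v-K[1,2])/K[1,1],-1]);o=W[:3,3]
    return o+d*(z-o[2])/d[2]
STONE=[box(-70,70,-25,25,0,22)]
def case(q=0): return [box(-110,152,-45,45,0,12),box(0,152,-35.5,35.5,0,37),box(25,152,-35.5,35.5,0,43),
   box(-10,-3,q-33,q+33,14,38),box(-13,0,q-7,q+7,38,84),box(-22,4,45,120,0,12)]
E
python3 - <<'E'
from h import *; from bench import cams,nets; import pickle
P={};M={}
for n in("scene","side"):
    p=P[n]=cams.capture(n)
    for q,b in(("long_stone",{"scene":(180,273),"side":(292,157)}[n]),("case",None)):
        ds=nets.regions_of(p,q)
        if b: ds=[d for d in ds if d["region"][b[1]-6:b[1]+6,b[0]-6:b[0]+6].any()]
        print(n,q,ds[0]["bbox"],ds[0]["region"].sum()); M[n,q]=ds[0]["region"].astype(float)
s=ray(P["scene"],180,273,22); print(s, ray(P["side"],292,157,22))
def yawp(p,a,b): d=ray(p,*b,22)-ray(p,*a,22); return np.arctan2(d[1],d[0])
y0=yawp(P["scene"],(166,262),(196,284)); print(y0)
for S in(["scene"],["side"],["scene","side"]):
    print(S,"stone",fit([(P[n],M[n,"long_stone"]) for n in S],STONE,(s[0],s[1],y0)))
    c=ray(P["scene"],325,195,20)
    print(S,"case",c[:2],fit([(P[n],M[n,"case"]) for n in S],case(),(c[0],c[1],0)))
E
```

```text
scene long_stone [158.1, 249.1, 47.3, 48.8] 1049
scene case [294.4, 172.9, 81.8, 64.7] 2619Traceback (most recent call last):
  File "<stdin>", line 8, in <module>
IndexError: list index out of range
```

```bash
cat > m.py <<'E'
from h import *; from bench import cams,nets; import sys
P={};M={}
for n in("scene","side"):
    for q,b in(("long_stone",{"scene":(180,273),"side":(292,157)}[n]),("case",{"scene":(345,205),"side":(240,270)}[n])):
      for k in range(4):
        p=cams.capture(n)
        ds=[d for d in nets.regions_of(p,q) if d["region"][b[1]-6:b[1]+6,b[0]-6:b[0]+6].any()]
        if ds: break
      P[n]=p
      print(n,q,ds[0]["bbox"],ds[0]["region"].sum()); M[n,q]=ds[0]["region"].astype(float)
s=ray(P["scene"],180,273,22); print(s, ray(P["side"],292,157,22))
def yawp(p,a,b): d=ray(p,*b,22)-ray(p,*a,22); return np.arctan2(d[1],d[0])
y0=yawp(P["scene"],(166,262),(196,284)); print(y0)
c=ray(P["scene"],325,195,20)
for S in(["scene"],["side"],["scene","side"]):
    print(S,"stone",fit([(P[n],M[n,"long_stone"]) for n in S],STONE,(s[0],s[1],y0)))
    v,f=fit([(P[n],M[n,"case"]) for n in S],case(),(c[0],c[1],0)); print(S,"case",v,f)
for n in P:
    im=P[n]["image"][:,:,::-1].copy()
    for B in case(): 
        h=cv2.convexHull((proj(P[n],place(B,*v))).astype(np.float32)); cv2.polylines(im,[(h*16).astype(np.int32)],True,(255,0,255),1,shift=4)
    u=proj(P[n],[[v[0],v[1],20]])[0].astype(int)
    cr=im[max(u[1]-65,0):u[1]+65,u[0]-80:u[0]+80]; M[n,"cr"]=cv2.resize(cr,None,fx=4,fy=4)[:300*2,:]
cv2.imwrite("pics/ov.png",cv2.resize(np.hstack([M["scene","cr"],M["side","cr"]]),(800,325)))
E
python3 m.py
```

```text
scene long_stone [158.5, 250.9, 49.1, 46.4] 978
scene case [293.9, 173.5, 79.0, 62.6] 2644
side long_stone [270.5, 147.8, 41.9, 16.4] 536
side case [211.2, 245.3, 112.0, 71.9] 4229
[ 578.85062354 -322.00563426   22.        ] [ 566.84249204 -294.91048793   22.        ]
0.3145779412442459
['scene'] stone (array([ 5.69237787e+02, -3.18990603e+02,  2.48192814e-01]), np.float64(0.10858093748746941))
['scene'] case [5.80536391e+02 1.58800943e+02 1.06387545e-01] 0.045787725074901364
['side'] stone (array([ 5.71631211e+02, -3.18949539e+02,  2.66566909e-01]), np.float64(0.15607989464442493))
['side'] case [5.80286881e+02 1.59124603e+02 1.09358652e-01] 0.03795548013483001
['scene', 'side'] stone (array([ 5.70835200e+02, -3.19308204e+02,  2.61763066e-01]), np.float64(0.2691826115423125))
['scene', 'side'] case [5.80238471e+02 1.58983810e+02 1.08651844e-01] 0.08446487674407768
```

View pics/ov.png

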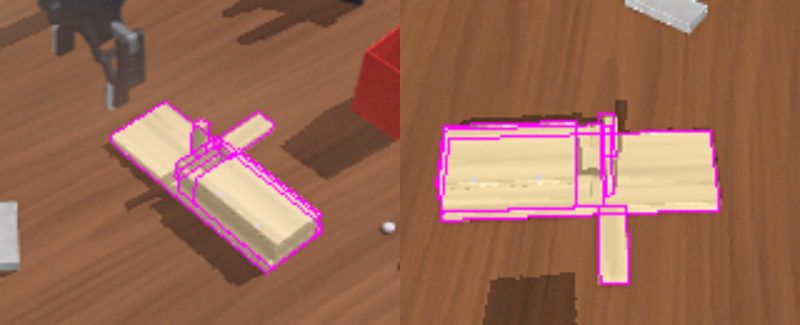

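```bash
python3 -m handwheel '0 0.066 -0.046 -0.349 -1;0 0.066 -0.046 -0.349 -1;0 0.066 -0.046 -0.349 -1;0 0.066 -0.046 -0.349 -1;0 0.066 -0.046 -0.349 -1;0 0.066 -0.046 -0.349 -1;0 0.066 -0.046 -0.349 -1;-0.004 0.066 -0.046 -0.349 -1;0 0 0 0 -1' 25
```

```text
time: 2.28
position: [572.6, 159.2, 119.6]
tool_rot: [-3.141, 0.003, 0.113]
force: [1.1, -0.1, -0.5]
opening: 1.003
grip_force: 0.0
```

```bash
python3 -m handwheel '0.003 -0.002 -0.08 0 -1;0 0 -0.08 0 -1;0 0 -0.08 0 -1;0 0 0 0 -1;0 0 0 0 1;0 0 0 0 1;0 0 0 0 1;0 0 0 0 1;0 0 0 0 1;0 0 0 0 1' 25; python3 - <<'E'
from bench import cams; import cv2
cv2.imwrite("pics/w1.png",cams.capture("wrist")["image"][:,:,::-1])
E
```

```text
time: 3.52
position: [574.9, 159.0, 49.7]
tool_rot: [-3.14, -0.001, 0.109]
force: [-2.0, 5.7, 3.7]
opening: 0.162
grip_force: 27.4
```

View pics/w1.png

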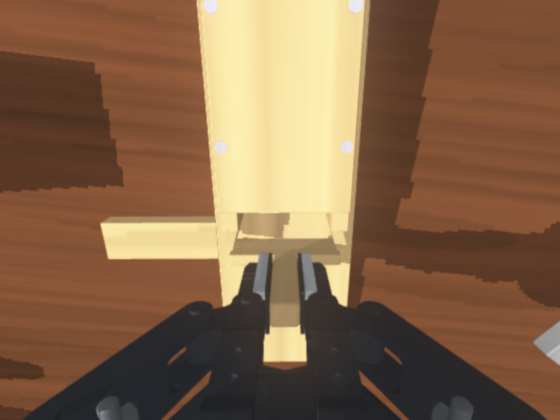

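The wrist view shows the tab between both pads (near 285,290) with the ledge to the left, so the grip on the shutter is good.

```bash
python3 -m handwheel '-0.004 0.034 0 0 1;-0.004 0.034 0 0 1;-0.004 0.034 0 0 1;-0.004 0.034 0 0 1;-0.004 0.034 0 0 1;-0.004 0.034 0 0 1;-0.004 0.034 0 0 1;-0.002 0.034 0 0 1;0 0 0 0 1'
```

```text
time: 4.7
position: [565.6, 240.8, 49.6]
tool_rot: [-3.141, -0.0, 0.11]
force: [-2.6, 1.3, 6.8]
opening: 0.16
grip_force: 27.9
```

```bash
python3 -m handwheel '0 0.007 0 0 1;0 0.004 0 0 1;0 0.004 0 0 1;0 0 0 0 1'
```

```text
time: 5.2
position: [565.3, 243.7, 49.6]
tool_rot: [3.14, 0.001, 0.11]
force: [-4.2, -4.2, 8.3]
opening: 0.161
grip_force: 28.1
```

```bash
python3 -m handwheel '0 0 0 0 -1;0 0 0 0 -1;0 0 0 0 -1;0 0 0 0 -1;0 0 0.1 0 -1;0 0 0.15 0 -1;0 0 0.15 0 -1;0 0 0 0 -1'; python3 -m handwheel '0 -0.1 0 0.04 -1;0.002 -0.19 0 0.04 -1;0.002 -0.19 0 0.04 -1;0.002 -0.19 0 0.04 -1;0.002 -0.19 0 0.04 -1;0.002 -0.19 0 0.04 -1;0.002 -0.19 0 0.05 -1;0.002 -0.19 0 0 -1;0.002 -0.19 0 0 -1;0.002 -0.19 0 0 -1' ; python3 -m handwheel '0 -0.07 0 0 -1;0 0 0 0 -1;0 0 0 0 -1'
cat > w.py <<'E'
import sys; from bench import cams; import cv2,pickle
p=cams.capture(sys.argv[1]); pickle.dump(p,open(f"pics/{sys.argv[2]}.pkl","wb"))
cv2.imwrite(f"pics/{sys.argv[2]}.png",p["image"][:,:,::-1])
E
python3 w.py wrist w2
```

```text
time: 6.2
position: [568.7, 244.6, 174.1]
tool_rot: [-3.141, -0.01, 0.109]
force: [0.9, -0.5, -0.4]
opening: 0.997
grip_force: 0.0
time: 7.45
position: [570.4, -300.6, 167.6]
tool_rot: [-3.14, 0.001, 0.261]
force: [0.5, 0.7, -0.2]
opening: 1.001
grip_force: 0.0
time: 7.82
position: [571.2, -318.2, 168.3]
tool_rot: [-3.14, 0.0, 0.262]
force: [0.6, -0.2, -0.4]
opening: 0.999
grip_force: 0.0
```

View pics/w2.png

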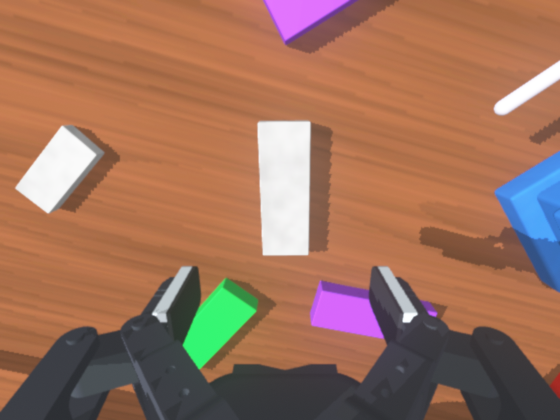

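```bash
cat > f.py <<'E'
import pickle,sys; from h import *
p=pickle.load(open("pics/w2.pkl","rb")); im=p["image"].astype(int)
m=((im.min(2)>150)&(im.max(2)-im.min(2)<30)).astype(np.uint8)
n,l=cv2.connectedComponents(m); m=(l==l[180,285]).astype(float); print(m.sum(),np.round(p["world_from_camera"],2).tolist())
print(fit([(p,m)],STONE,(571,-319,.262)))
E
python3 f.py
```

```text
6617.0 [[0.26, 0.91, 0.32, 652.56], [-0.97, 0.25, 0.08, -297.05], [-0.0, -0.33, 0.94, 310.6], [0.0, 0.0, 0.0, 1.0]]
(array([ 5.68596762e+02, -3.19474361e+02,  2.74028486e-01]), np.float64(0.028040667680099093))
```

```bash
python3 -m handwheel '-0.008 -0.004 -0.15 0.023 -1;0 0 -0.15 0 -1;0 0 -0.12 0 -1;0 0 -0.08 0 -1;0 0 -0.04 0 -1;0 0 0 0 -1;0 0 0 0 -1'
```

```text
time: 8.75
position: [569.7, -321.7, 8.5]
tool_rot: [3.139, -0.001, 0.273]
force: [-0.3, -0.9, 0.2]
opening: 0.999
grip_force: 0.0
```

```bash
python3 -m handwheel '-0.004 0.007 -0.012 0 -1;0 0 0 0 -1;0 0 0 0 0;0 0 0 0 0.3;0 0 0 0 0.5;0 0 0 0 0.6;0 0 0 0 0.7;0 0 0 0 0.7;0 0 0 0 0.7' 25
```

```text
time: 9.88
position: [567.5, -319.2, 3.5]
tool_rot: [-3.142, -0.0, 0.273]
force: [-1.8, 1.7, 5.0]
opening: 0.578
grip_force: 28.2
```

```bash
python3 -m handwheel '0 0 0.03 0 0.7;0 0 0.06 0 0.7;0 0 0.08 0 0.7;0 0 0.08 0 0.7;0 0 0.06 0 0.7;0 0 0.03 0 0.7;0 0 0 0 0.7'; python3 -m handwheel '-0.01 0.06 0 -0.03 0.7;-0.02 0.12 0 -0.03 0.7;-0.02 0.12 0 -0.03 0.7;-0.03 0.15 0 -0.03 0.7;-0.03 0.15 0 -0.03 0.7;-0.03 0.15 0 -0.03 0.7;-0.03 0.15 0 -0.03 0.7;-0.03 0.15 0 -0.03 0.7;-0.02 0.15 0 -0.03 0.7;-0.02 0.15 0 -0.03 0.7'; python3 -m handwheel '-0.01 0.12 0 -0.014 0.7;0 0.06 0 0 0.7;0 0.03 0 0 0.7;0 0 0 0 0.7;0 0 0 0 0.7';python3 w.py wrist w3
```

```text
time: 10.75
position: [567.7, -319.4, 105.9]
tool_rot: [3.141, -0.001, 0.273]
force: [0.7, 0.4, -3.9]
opening: 0.583
grip_force: 27.3
time: 12.0
position: [493.5, 88.0, 104.3]
tool_rot: [-3.141, 0.002, 0.115]
force: [0.7, 0.6, -2.9]
opening: 0.579
grip_force: 27.3
time: 12.62
position: [492.6, 147.9, 105.2]
tool_rot: [3.141, 0.0, 0.107]
force: [-0.2, -0.2, -3.9]
opening: 0.58
grip_force: 27.4
```

View pics/w3.png

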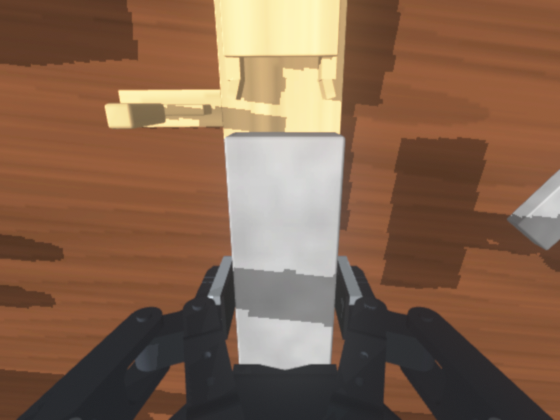

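```bash
python3 - <<'E'
import pickle; from h import *
p=pickle.load(open("pics/w3.pkl","rb")); 
C=(580.2,159.0,.1087)
print("roof L,R",proj(p,place(np.array([[25,35.5,43],[25,-35.5,43.]]),*C)).round(1).tolist())
print("tab top",proj(p,place(np.array([[-13,92,84],[-13,78,84.],[0,92,84]]),*C)).round(1).tolist())
for z in(100,102,104):
  print(z,proj(p,place(np.array([[70,25,22],[70,-25,22.],[70,0,22],[-30,0,22],[70,25,0],[70,-25,0]]),492.6,147.9,.107,z)).round(1).tolist())
E
python3 - <<'E'
import cv2
im=cv2.imread("pics/w3.png")
cv2.imwrite("pics/w3c.png",cv2.resize(im[30:180,190:390],None,fx=4,fy=4,interpolation=cv2.INTER_CUBIC))
E
```

```text
roof L,R [[222.8, 52.4], [338.3, 52.4]]
tab top [[105.1, 120.4], [131.7, 120.4], [100.1, 94.0]]
100 [[222.2, 138.9], [343.5, 139.1], [282.8, 139.0], [282.8, 334.2], [231.1, 133.6], [334.9, 133.8]]
102 [[221.2, 139.4], [344.4, 139.7], [282.8, 139.6], [282.8, 337.0], [230.4, 134.1], [335.6, 134.2]]
104 [[220.2, 140.0], [345.3, 140.2], [282.8, 140.1], [282.8, 339.9], [229.7, 134.5], [336.3, 134.7]]
```

View pics/w3c.png

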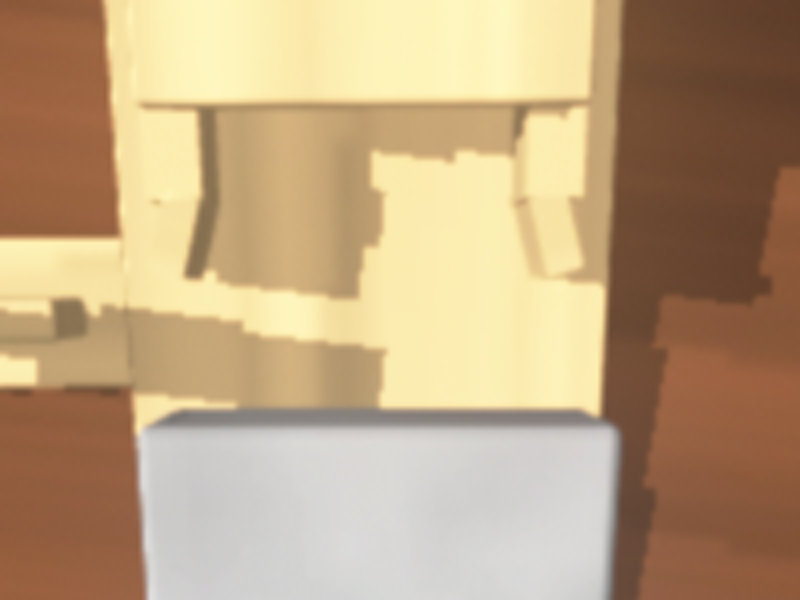

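```bash
python3 -m handwheel '0 0.006 -0.06 0.003 0.7;0 0 -0.08 0 0.7;0 0 -0.08 0 0.7;0 0 -0.05 0 0.7;0 0 -0.02 0 0.7;0 0 0 0 0.7;0 0 0 0 0.7'
```

```text
time: 13.55
position: [493.4, 150.6, 19.2]
tool_rot: [3.142, -0.002, 0.11]
force: [-0.0, 0.8, -3.7]
opening: 0.583
grip_force: 27.4
```

```bash
python3 -m handwheel '0 0 -0.005 0 0.7;0 0 -0.004 0 0.7;0 0 0 0 0.7'; python3 - <<'E'
from bench import cams,monitor; from h import *
r=[]
for i in range(4): cams.capture("scene"); r.append(monitor.read_state()["position"])
r=np.array(r);print(r.round(1).tolist(),monitor.read_state()["force"])
t=r.mean(0);d=t[:2]-[580.2,159];c,s=np.cos(.1087),np.sin(.1087);print(t,"case xy",c*d[0]+s*d[1],-s*d[0]+c*d[1])
E
python3 w.py wrist w4
```

```text
time: 13.92
position: [492.4, 150.6, 15.6]
tool_rot: [-3.142, 0.0, 0.11]
force: [-0.2, -0.2, -3.8]
opening: 0.575
grip_force: 27.4
[[492.5, 150.6, 15.6], [492.5, 150.6, 15.6], [492.5, 150.6, 15.6], [492.5, 150.6, 15.6]] [ 0.31219852  0.5542794  -3.40376636]
[492.49808357 150.5837494   15.62875063] case xy -88.09734298393654 1.147858215442911
```

View pics/w4.png

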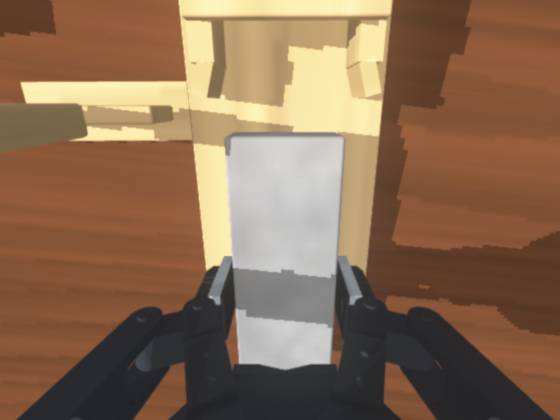

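The wrist view shows the stone's front edge centred at column 285 and the pocket between columns 224 and 347 (centre about 286), so it is aligned.

```bash
python3 -m handwheel '0.025 0.0027 0 0 0.7;0.025 0.0027 0 0 0.7;0.025 0.0027 0 0 0.7;0.02 0.0022 0 0 0.7;0.02 0.0022 0 0 0.7;0 0 0 0 0.7'
```

```text
time: 14.92
position: [527.5, 154.4, 15.6]
tool_rot: [3.142, -0.001, 0.11]
force: [-1.1, 0.6, -4.0]
opening: 0.581
grip_force: 27.4
```

```bash
python3 -m handwheel '0.02 0.0022 0 0 0.7;0.02 0.0022 0 0 0.7;0 0 0 0 0.7'
```

```text
time: 15.3
position: [539.6, 155.7, 15.6]
tool_rot: [3.142, -0.001, 0.11]
force: [0.6, 0.5, -3.8]
opening: 0.576
grip_force: 27.4
```

```bash
python3 -m handwheel '0.02 0.0022 0 0 0.7;0.02 0.0022 0 0 0.7;0.02 0.0022 0 0 0.7;0.007 0.0007 0 0 0.7;0 0 0 0 0.7'
```

```text
time: 15.92
position: [559.4, 157.8, 15.6]
tool_rot: [3.142, -0.0, 0.11]
force: [0.6, 0.4, -2.8]
opening: 0.581
grip_force: 27.5
```

```bash
python3 -m handwheel '0 0 -0.003 0 0.7;0 0 -0.002 0 0.7;0 0 0 0 0.7'
```

```text
time: 16.3
position: [559.4, 157.8, 15.5]
tool_rot: [3.141, -0.0, 0.11]
force: [-4.5, -1.3, 7.2]
opening: 0.582
grip_force: 28.7
```

```bash
python3 -m handwheel '0 0 0.003 0 -0.3;0 0 0 0 -0.5;0 0 0 0 -0.5;0 0 0 0 -0.5;0 0 0.05 0 -0.5;0 0 0.1 0 -0.5;0 0 0.15 0 -0.5;0 0 0 0 -0.5'; python3 -m handwheel '-0.1 -0.011 0 0 1;-0.15 -0.016 0 0 1;-0.1 -0.011 0 0 1;0 0 0 0 1;0 0 0 0 1;0 0 0 0 1'
```

```text
time: 17.3
position: [562.8, 158.2, 110.7]
tool_rot: [3.141, -0.01, 0.11]
force: [-0.6, 0.6, 0.4]
opening: 0.753
grip_force: 0.0
time: 18.05
position: [455.2, 146.4, 105.3]
tool_rot: [3.142, -0.001, 0.11]
force: [0.9, 0.3, -0.2]
opening: 0.001
grip_force: 0.0
```

```bash
python3 -m handwheel '0 0 -0.1 0 1;0 0 -0.1 0 1;0 0 -0.06 0 1;0 0 -0.02 0 1;0 0 0 0 1'; python3 w.py side s5;python3 -c "
import cv2;im=cv2.imread('pics/s5.png');cv2.imwrite('pics/s5c.png',cv2.resize(im[200:330,190:350],None,fx=4,fy=4))"
```

```text
time: 18.68
position: [454.6, 146.4, 21.1]
tool_rot: [-3.142, -0.0, 0.11]
force: [-0.5, 0.6, 0.4]
opening: -0.002
grip_force: 0.0
```

View pics/s5c.png

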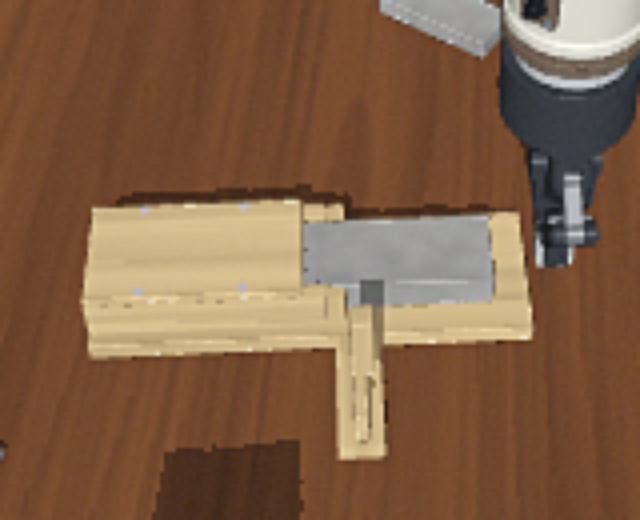

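The side view shows the stone lying straight in the mouth, rear end near (490,265) of the crop, with the closed fingers just behind it.

```bash
python3 -m handwheel '0.03 0.0033 0 0 1;0.02 0.0022 0 0 1;0.015 0.0016 0 0 1;0.015 0.0016 0 0 1;0.015 0.0016 0 0 1;0 0 0 0 1'; python3 -m handwheel '0.02 0.0022 0 0 1;0.02 0.0022 0 0 1;0.02 0.0022 0 0 1;0.02 0.0022 0 0 1;0.02 0.0022 0 0 1'
```

```text
time: 19.48
position: [482.6, 149.5, 20.8]
tool_rot: [-3.142, 0.0, 0.11]
force: [-1.0, 0.7, -0.4]
opening: 0.001
grip_force: 0.1
time: 20.1
position: [513.0, 152.9, 20.9]
tool_rot: [-3.142, 0.0, 0.11]
force: [-1.7, 0.3, -0.6]
opening: 0.0
grip_force: 0.7
```

```bash
python3 -m handwheel '0.02 0.0022 0 0 1;0.02 0.0022 0 0 1;0.02 0.0022 0 0 1;0.02 0.0022 0 0 1;0.02 0.0022 0 0 1;0.015 0.0016 0 0 1;0.01 0.0011 0 0 1;0 0 0 0 1'
```

```text
time: 21.1
position: [550.7, 157.0, 21.2]
tool_rot: [3.142, -0.001, 0.11]
force: [-0.8, 0.3, -0.5]
opening: 0.001
grip_force: 0.2
```

```bash
python3 -m handwheel '0.015 0.0016 0 0 1;0.015 0.0016 0 0 1;0.01 0.001 0 0 1;0.008 0.001 0 0 1;0 0 0 0 1'
```

```text
time: 21.72
position: [565.0, 158.6, 21.1]
tool_rot: [-3.142, -0.001, 0.11]
force: [-0.8, -0.6, 1.0]
opening: 0.002
grip_force: 0.6
```

```bash
python3 -m handwheel '0.005 0.0005 0 0 1;0.004 0.0004 0 0 1;0 0 0 0 1'
```

```text
time: 22.1
position: [567.3, 158.8, 21.0]
tool_rot: [-3.142, -0.0, 0.11]
force: [-3.1, -0.2, 1.6]
opening: 0.001
grip_force: 1.4
```

```bash
python3 -m handwheel '0.004 0.0004 0 0 1;0.003 0.0003 0 0 1;0 0 0 0 1'
```

```text
time: 22.48
position: [569.5, 159.0, 21.0]
tool_rot: [-3.142, -0.0, 0.11]
force: [-3.1, -1.0, 1.6]
opening: -0.002
grip_force: 1.5
```

```bash
python3 -m handwheel '0.003 0.0003 0 0 1;0.003 0.0003 0 0 1;0 0 0 0 1'
```

```text
time: 22.85
position: [571.1, 159.2, 21.0]
tool_rot: [-3.142, 0.0, 0.11]
force: [-3.2, -0.8, 3.7]
opening: -0.0
grip_force: 1.8
```

```bash
python3 -m handwheel '0.003 0.0003 0 0 1;0.003 0.0003 0 0 1;0 0 0 0 1'
```

```text
time: 23.22
position: [571.1, 159.2, 20.8]
tool_rot: [3.141, 0.004, 0.11]
force: [-9.2, -1.2, 6.8]
opening: 0.001
grip_force: 4.8
```

```bash
python3 -m handwheel '0.003 0.0003 0 0 1;0 0 0 0 1'
```

```text
time: 23.48
position: [571.1, 159.2, 20.7]
tool_rot: [3.141, 0.007, 0.11]
force: [-12.8, -2.6, 10.3]
opening: -0.0
grip_force: 6.4
```

```bash
python3 -m handwheel '-0.02 -0.002 0 0 1;-0.08 -0.009 0 0 1;0 0 0.12 0 1;0 0 0.16 0 1;0 0 0.1 0 -1;0 0 0 0 -1;0 0 0 0 -1'; python3 w.py side s6;python3 w.py wrist w6; python3 -c "
import cv2,numpy as np;im=cv2.imread('pics/s6.png');w=cv2.imread('pics/w6.png')
cv2.imwrite('pics/s6c.png',np.hstack([cv2.resize(im[220:330,200:340],(400,314)),cv2.resize(w,(400,314))]))"
```

```text
time: 24.35
position: [543.5, 156.1, 134.1]
tool_rot: [-3.142, 0.0, 0.11]
force: [0.5, 0.8, -0.3]
opening: 0.64
grip_force: 0.0
```

View pics/s6c.png

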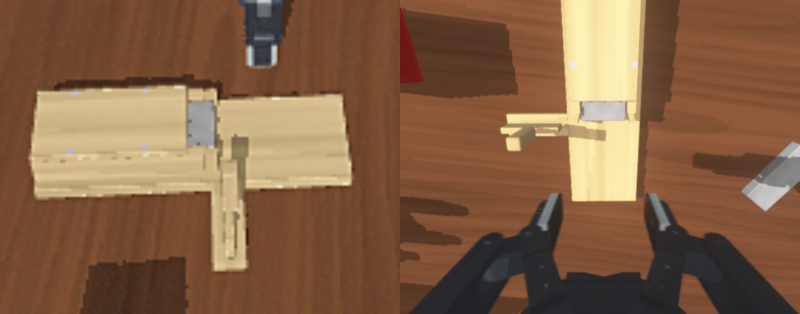

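The pictures show the stone's rear end just inside the mouth, with the shutter clear to the side. Next I shut it.

```bash
python3 -m handwheel '0.024 0.097 0 0 -1;0.024 0.097 0 0 -1;0.024 0.098 0 0 -1;0 0 0 0 -1;0 0 0 0 -1'; python3 -m handwheel '0 0 -0.1 0 -1;0 0 -0.1 0 -1;0 0 -0.06 0 -1;0 0 -0.02 0 -1;0 0 0 0 -1'
```

```text
time: 25.08
position: [564.7, 243.1, 133.8]
tool_rot: [3.141, 0.002, 0.11]
force: [0.6, -0.3, 0.4]
opening: 0.998
grip_force: 0.0
time: 25.7
position: [565.7, 243.5, 51.3]
tool_rot: [-3.142, -0.0, 0.11]
force: [-0.5, 0.4, -0.3]
opening: 0.999
grip_force: 0.0
```

```bash
python3 -m handwheel '0 0 0 0 1;0 0 0 0 1;0 0 0 0 1;0 0 0 0 1;0 0 0 0 1;0 0 0 0 1' 25; python3 -m handwheel '0.004 -0.034 0 0 1;0.004 -0.034 0 0 1;0.004 -0.034 0 0 1;0.004 -0.034 0 0 1;0.004 -0.034 0 0 1;0.004 -0.034 0 0 1;0.004 -0.034 0 0 1;0.003 -0.034 0 0 1;0 0 0 0 1'
```

```text
time: 26.45
position: [565.5, 243.7, 51.3]
tool_rot: [3.141, -0.0, 0.11]
force: [-1.0, -0.6, 2.9]
opening: 0.161
grip_force: 27.3
time: 27.58
position: [575.0, 160.4, 51.3]
tool_rot: [3.14, -0.0, 0.109]
force: [-2.2, -1.6, 5.7]
opening: 0.159
grip_force: 27.7
```

```bash
python3 -m handwheel '0 -0.005 0 0 1;0 -0.005 0 0 1;0 0 0 0 1'
```

```text
time: 27.95
position: [575.1, 159.2, 51.2]
tool_rot: [-3.141, -0.001, 0.11]
force: [-0.5, 1.8, 5.0]
opening: 0.158
grip_force: 27.6
```

```bash
python3 -m handwheel '0 -0.005 0 0 1;0 -0.003 0 0 1;0 0 0 0 1'
```

```text
time: 28.32
position: [575.1, 158.9, 51.3]
tool_rot: [-3.138, -0.002, 0.11]
force: [2.3, 10.0, 3.4]
opening: 0.162
grip_force: 27.4
```

At the closed stop. Release, retreat and check.

```bash
python3 -m handwheel '0 0.004 0 0 1;0 0 0 0 0.4;0 0 0 0 -0.4;0 0 0 0 -1;0 0 0 0 -1;0 0 0.1 0 -1;0 0 0.15 0 -1;0 0 0.15 0 -1;0 -0.15 0 0 -1;0 -0.15 0 0 -1'; python3 -m handwheel '-0.1 -0.2 0 0 -1;-0.1 -0.2 0 0 -1;0 0 0 0 -1'
python3 w.py scene c7; python3 w.py side s7; python3 - <<'E'
import pickle; from h import *; from bench import nets
from scipy.optimize import minimize_scalar
ims=[]
for n,nn in(("c7","scene"),("s7","side")):
    p=pickle.load(open(f"pics/{n}.pkl","rb")); im=p["image"][:,:,::-1]
    u=proj(p,[[580,159,20]])[0].astype(int); ims.append(cv2.resize(im[u[1]-60:u[1]+60,u[0]-80:u[0]+80],(400,300)))
    v=proj(p,place(np.array([[-6.5,0,84]]),580.2,159,.1087))[0]; v1=proj(p,place(np.array([[-6.5,5,84]]),580.2,159,.1087))[0]
    print(nn,"tab top pred crop px",(v-u+[80,60])*2.5,"at 5mm open",(v1-u+[80,60])*2.5)
cv2.imwrite("pics/f.png",np.hstack(ims))
E
```

```text
time: 29.58
position: [575.0, 67.1, 172.0]
tool_rot: [3.141, -0.002, 0.111]
force: [0.2, -0.1, -0.8]
opening: 1.002
grip_force: 0.0
time: 29.95
position: [517.3, -47.1, 170.9]
tool_rot: [3.141, 0.001, 0.104]
force: [0.1, 0.1, -0.1]
opening: 1.002
grip_force: 0.0
scene tab top pred crop px [200.64230359 110.50791836] at 5mm open [203.77395436 108.47232884]
side tab top pred crop px [205.85062806 105.66859481] at 5mm open [205.96733027 109.74737164]
```

View pics/f.png

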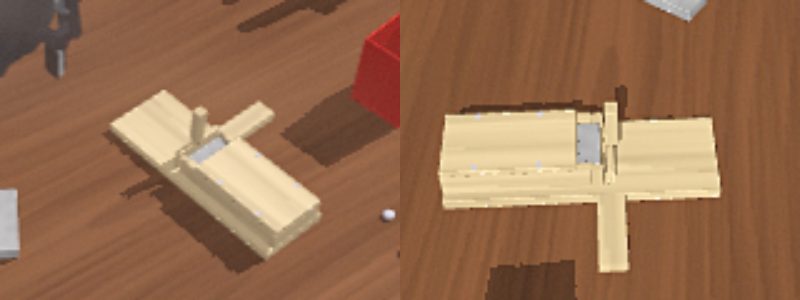

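```bash
python3 -c "
from bench import ctrl; print(ctrl.finish_job())"
```

```text
the job is handed in; nothing more can be done
None
```

The long stone is pushed fully home in its case and the shutter is slid shut over it. I handed the job in at about 30 s of the 72 s allowed, and no judging result came back.

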